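Shut the mist and set the fresh-air damper in a mushroom grow room

ROBOT

A 6-joint arm with a two-finger parallel gripper is mounted at the origin on the work surface. World frame = base frame: x ahead of the robot, y to its left, z up, the work surface at z = 0. Lengths are in m, angles in rad, forces in N, time in s.
With the tool pointing down it reaches from about 0.375 to 0.975 m from the base axis. Payload 3.8 kg.
Tool frame: the origin (TCP) lies at the very end of the fingers, on their centre line; the grasp point (between the pads) lies 19 mm behind it; z points along the fingers, y is the line along which they close (so a half turn about z gives the same grasp; the last joint's range is limited). The gripper opens to 85 mm and grips with 20 to 120 N. Pads are 22 mm wide; open, the fingers measure 114 mm over their backs; the gripper's body (76 mm by 85 mm) begins 54 mm behind the grasp point. The pads swing forward as they close: fully open they stand 13 mm farther back than shut.
Start: joints at [-1.218, 0.264, 1.604, -0, 1.274, -0.037], TCP at [0.256, -0.624, 0.231] pointing down, gripper open.
Joint ranges: [-2.63, 2.63], [-0.94, 2.18], [0.31, 2.57], [-1.31, 4.45], [0, 2.66], [-2.55, 2.55]. Speed limits (rad/s): [2.57, 2.57, 3.14, 3.14, 3.14, 3.14].

INTERFACE

Orientations are given as a rotation vector (axis times angle).
In Python, from workcell import read_state, read_camera, calibration, finish_job gives the robot as it stands.
- The arm moves only by the tool step_arm, never from a script. Its argument "commands" is a list of rows, each an object of numbers: "fingers": the gripper's target within -1 to 1 (shut at 1, half-way at 0, fully open at -1); "dx", "dy", "dz": the shift along the tool's x, y, z in m; "roll": the turn about the tool's z in degrees. In form: [{"fingers": .., "dx": .., "dy": .., "dz": .., "roll": ..}, ...]. A call has 1 to 8 rows; each row is the pose to reach, as a shift and turn from the pose commanded when the call began, along the tool's axes at that moment; what a row does not reach only later rows make up. A row lasts 1/8 s, in which the tool goes at most 62.5 mm and 10.7 degrees, less where a joint would pass 70% of its speed; a pose out of reach is approached as far as the arm can. A call with a gripper value outside its range is refused whole. The fingers move at their own pace and stop on an object; "squeeze" is the grip in N (left out, the last holds). Time passes only in rows, so rows that repeat a pose let the fingers close. It gives the time, the measured TCP pose, the force, the opening and the grip force at its end, in the units of the state.
- read_state(): the state, without advancing time (a new reading comes with each control period).
- read_camera(name): name is "side" or "top" or "wrist"; returns (picture, depth): 400x640x3 uint8, blue, green, red; 400x640 float32, m along the optical axis (not along the pixel's ray), 0 where there is no reading.
- calibration(name): a dict with "intrinsics" (3x3 intrinsics, pixels), "world_to_cam" (4x4, takes a point from world to camera coordinates). Camera axes: x right, y up, looking along -z (the intrinsics and any distortion apply to the point x, -y, -z); pixel columns grow to the right and rows downward; lengths in m; the calibration is good to about 2 mm. A picture is of the moment at which its call begins: read the wrist's pose just before it. calibration takes no time and is no camera call; for the wrist camera it gives the pose at the moment of the call.
- finish_job(): hands the job in; it is judged then, once.
The state is a dict: "time": time; "q": joint angles; "joint_vel": joint speeds; "joint_torque": joint torques, N m; "tool_pos": TCP position; "tcp_rot": TCP orientation; "wrist_force": force on the tool from outside, world axes, zero at the start; "torque": the same for the moment, N m; "width": opening from 0.0 (shut) to 1.0 (fully open); "grip_force": force on a finger pad.
Only numpy, scipy, OpenCV 4.12 (cv2) and the standard library are available. Lean on these libraries where they do the work, as an engineer would, in place of code of your own. Each camera call takes 0.05 s, during which the arm holds its last target. There are 200 camera calls.

TASK

Get the grow room ready for airing: first push the blue lever of the mist valve round with a fingertip until it stands square across its pipe, against its stop (shut), then push the pointer arm of the round fresh-air damper until its yellow tip stands at the orange tab. Only push: do not take the lever or the pointer between the fingers. Leave the red valve, the orange tab and everything lying about as they are.

Things in the scene. Friction and masses are not known exactly. Their poses are not given: they have to be found in the camera images.
- mist_lever (a joint): angle of the BLUE lever (the mist valve), rad: 0 = lever along its pipe (open), 1.571 = square across its pipe, against the stop (shut). It grows as the lever turns anticlockwise seen from above. It starts at 0 to 0.35. Plain friction of about 0.12 N m, no spring: it stays where it is left.
- mist_axis (a point): point on the blue lever's vertical turning axis, 100 mm above the bench (level with the top of the lever). The valve's pipe (28 mm thick, its centre 50 mm above the bench, 170 mm long) runs along this point's x axis. The lever points from here towards this point's -x at joint 0 and towards its -y at 1.571.
- mist_lever_tip (a point): outer end of the blue lever, at its top edge, 105 mm from the axis. The lever is a straight bar 14 mm wide and 18 mm deep, from 82 to 100 mm above the bench, free below; its x axis runs from the tip to the hub (hub 32 mm across, top 104 mm above the bench).
- drain_axis (a point): the same point on the RED-levered drain valve, which has the same shape and stands at another place; leave it alone
- drain_lever_tip (a point): outer end of the red lever, same shape as the blue one; must not be moved
- pointer (a joint): angle of the black and yellow pointer arm of the fresh-air damper, rad, growing anticlockwise seen from above; 0 = it points along the damper's -x. It starts at -1.3 to -0.5, stops at -1.6 and 1.6. Plain friction of about 0.12 N m, no spring: it stays where it is left.
- index (a joint): angle of the orange index tab about the same axis, counted the same way (pointer angle = tab angle when the pointer is at the tab). It is somewhere from 0.2 to 1.3 and must stay there.
- damper_axis (a point): point on the pointer's vertical turning axis, 100 mm above the bench (level with the top of the pointer arm); the damper is a grey round duct stub 210 mm across under a white scale plate 220 mm across whose top is 70 mm above the bench. Its -x is the pointer's zero direction.
- pointer_tip (a point): yellow outer end of the pointer, at its top edge, 96 mm from the axis. The arm is a bar 14 mm wide (8 mm over its last 14 mm) and 20 mm deep, from 80 to 100 mm above the bench, with a 10 mm gap to the scale plate below; its x axis runs from the tip to the hub (34 mm across, top 102 mm above the bench).
- index_mark (a point): centre mark on the orange tab, 98 mm from the axis. The tab is 16 mm wide, 26 mm long and lies flat on the rim of the scale plate, its top 76.5 mm above the bench, so the pointer passes over it.
- shiitake0: one picked shiitake mushroom, brown cap 52 mm across, 45 mm tall; origin at the centre of its underside; a bystander, leave it alone
- shiitake1: one picked shiitake mushroom, brown cap 48 mm across, 41 mm tall; origin at the centre of its underside; a bystander, leave it alone
- shiitake2: one picked shiitake mushroom, brown cap 54 mm across, 46 mm tall; origin at the centre of its underside; a bystander, leave it alone
- log: a dark brown mushroom-growing log with white patches, 220 mm long, 90 mm thick, lying along its own y, small mushrooms on top; origin at the centre of its underside; a bystander, leave it alone
- sprayer: an upright white bottle with an orange cap, 60 mm across, 140 mm tall; origin at the centre of its underside; a bystander, leave it alone
- brush: a hand brush lying flat along its own x; origin at the centre of its underside; a bystander, leave it alone
- tub: a small blue open bowl, 90 mm across, 60 mm tall; origin at the centre of its underside; a bystander, leave it alone

How it is judged:
On the way, in this order (a step that is already met when the one before it is completed fails the run):
1. the blue mist lever is pushed shut, square across its pipe (value of joint mist_lever above 1.43 rad), for 0.2 s.
2. the damper pointer is pushed to the orange tab and stands still there (horizontal distance between pointer_tip and index_mark below 0.008 m and velocity of joint pointer between -0.05 and 0.05 rad/s), for 0.3 s.
At the end, for the whole second after the job is handed in: The blue lever is within 0.14 rad (8 degrees) of its shut stop, the pointer's tip is within 8 mm of the centre mark of the orange tab seen from above, and both are at rest (all of step 2 and value of joint mist_lever above 1.43 rad and velocity of joint mist_lever between -0.05 and 0.05 rad/s); the robot touches nothing.
It fails at once if the blue lever is taken between the fingers (x of the grasp point in the frame of mist_lever_tip between -0.008 and 0.115 m and y of the grasp point in the frame of mist_lever_tip between -0.007 and 0.007 m and z of the grasp point in the frame of mist_lever_tip between -0.04 and 0.008 m).
It fails at once if the pointer is taken between the fingers (x of the grasp point in the frame of pointer_tip between -0.008 and 0.115 m and y of the grasp point in the frame of pointer_tip between -0.007 and 0.007 m and z of the grasp point in the frame of pointer_tip between -0.04 and 0.008 m).
It fails at once if the red drain lever is moved (its end by more than 12 mm) (distance of drain_lever_tip from where it was at the start of the episode above 0.012 m).
It fails at once if the orange tab is moved (by more than 6 mm) (distance of index_mark from where it was at the start of the episode above 0.006 m).
It fails at once if a bystander is lifted or moved by more than 25 mm (distance of any of shiitake0, shiitake1, shiitake2, log, sprayer, brush, tub from where it was at the start of the episode above 0.025 m).
It also fails if it takes over 64 s, if anything falls off the work surface, if the arm or the gripper's body presses on something with over 40 N, if the wrist force passes 120 N, or if a joint passes its speed limit or range.

## Working session

There is one attempt and no reset: what is moved stays moved. The work goes in short steps, Python scripts to look and compute and a tool call to move; the robot and the scene stay as the last step left them, time stands still between calls to the robot, and variables do not carry over. Pictures are saved under pics/ and viewed, at most 13 in all, crops included, and the job is handed in when it is done.

Besides the shell and the picture viewer there is one more tool, called after "Emit:" as name([rows], argument=value, ...), one row to a line, values as JSON. step_arm: Moves the arm, as the interface text tells. Its arguments: {"type":"object","properties":{"commands":{"type":"array","items":{"type":"object","properties":{"fingers":{"type":"number"},"dx":{"type":"number"},"dy":{"type":"number"},"dz":{"type":"number"},"roll":{"type":"number"}}}},"squeeze":{"type":"number"}},"required":["commands"]}

```bash
mkdir -p pics
python3 - <<'E'
from workcell import *
import cv2,numpy as np
s=read_state();print(s['time'],s['tool_pos'],s['tcp_rot'],s['width'])
for n in ['top','side']:
    im,d=read_camera(n);cv2.imwrite(f'pics/{n}0.png',im);np.save(f'pics/{n}0.npy',d)
    c=calibration(n);print(n,c)
E
```

```text
0.0 [ 0.25626002 -0.6237007   0.22994809] [-3.07997938e+00 -6.08024501e-01  5.57957655e-04] 1.005222942017269
top {'intrinsics': array([[380.16325023,   0.        , 323.46161201],
       [  0.        , 380.16325023, 205.65816345],
       [  0.        ,   0.        ,   1.        ]]), 'world_to_cam': array([[-1.95836345e-02, -9.99513515e-01, -2.42737367e-02,
         9.04435864e-04],
       [ 9.92631571e-01, -2.23410649e-02,  1.19094250e-01,
        -5.51467505e-01],
       [-1.19578614e-01, -2.17625791e-02,  9.92586190e-01,
        -1.13799811e+00],
       [ 0.00000000e+00,  0.00000000e+00,  0.00000000e+00,
         1.00000000e+00]])}
side {'intrinsics': array([[446.12972159,   0.        , 314.04824281],
       [  0.        , 446.12972159, 204.07935458],
       [  0.        ,   0.        ,   1.        ]]), 'world_to_cam': array([[-0.8207602 , -0.57101334,  0.01721809,  0.44896542],
       [ 0.37918524, -0.52199309,  0.76402995, -0.30835501],
       [-0.42728357,  0.63361422,  0.64495098, -0.98346486],
       [ 0.        ,  0.        ,  0.        ,  1.        ]])}
```

View pics/top0.png

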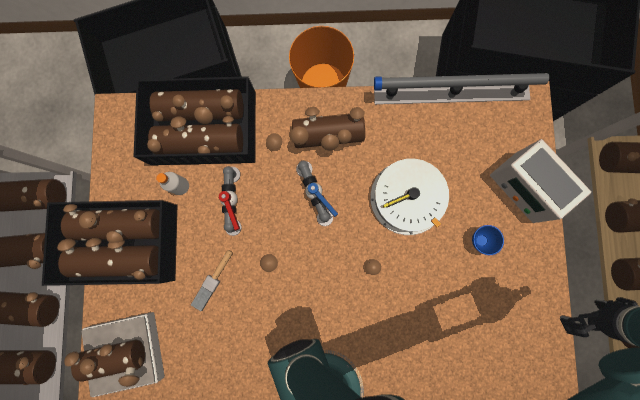

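View pics/side0.png

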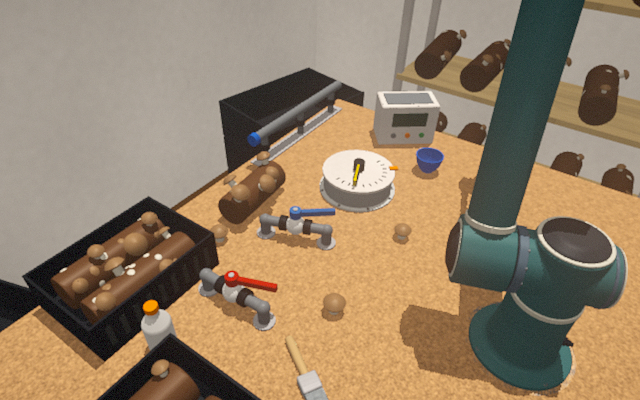

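The top view shows the blue lever with its hub at about (313,188) and tip at (335,215). The pointer hub is at (413,193) with its tip at (385,206), and the orange tab is at (436,222). The side view shows the same parts, with nothing hiding them.

```bash
cat > h.py <<'E'
from workcell import *
import cv2,numpy as np
def ray(c,uv):
    K,T=c['intrinsics'],np.array(c['world_to_cam']);p=np.linalg.solve(K,[uv[0],uv[1],1.])
    R=T[:3,:3];return -R.T@T[:3,3],R.T@np.array([p[0],-p[1],-1])
def plane(c,uv,z):
    o,d=ray(c,uv);return (o+d*(z-o[2])/d[2])
def tri(c1,u1,c2,u2):
    o1,d1=ray(c1,u1);o2,d2=ray(c2,u2)
    t=np.linalg.lstsq(np.c_[d1,-d2],o2-o1,rcond=None)[0]
    a,b=o1+t[0]*d1,o2+t[1]*d2;return (a+b)/2,np.linalg.norm(a-b)
def blob(im,lo,hi,box):
    x0,y0,x1,y1=box;m=np.zeros(im.shape[:2],np.uint8)
    m[y0:y1,x0:x1]=cv2.inRange(cv2.cvtColor(im,cv2.COLOR_BGR2HSV),lo,hi)[y0:y1,x0:x1]
    n,l,s,c=cv2.connectedComponentsWithStats(m);k=1+np.argmax(s[1:,4])
    v,u=np.nonzero(l==k);return np.c_[u,v].astype(float),c[k]
def ends(P):
    vx,vy,x,y=cv2.fitLine(P.astype(np.float32),cv2.DIST_L2,0,.01,.01).ravel()
    t=(P-[x,y])@[vx,vy];return [np.array([x,y])+[vx*k,vy*k] for k in (t.min()-.5,t.max()+.5)]
BL=((100,120,50),(125,255,255));YE=((22,130,90),(35,255,255));OR=((8,170,150),(20,255,255))
E
python3 - <<'E'
from h import *
np.set_printoptions(precision=4,suppress=True)
T=cv2.imread('pics/top0.png');S=cv2.imread('pics/side0.png');ct,cs=calibration('top'),calibration('side')
for nm,col,bt,bs,z in [('blue',BL,(290,170,345,230),(280,195,345,225),.1),('yel',YE,(370,185,412,215),(345,155,370,195),.1),('or',OR,(428,214,446,232),(386,160,402,175),.0765)]:
    P,c=blob(T,*col,bt);Q,d=blob(S,*col,bs)
    print(nm,len(P),len(Q),c,d,'tri c',tri(ct,c,cs,d),'plane c',plane(ct,c,z))
    print('  ends top',[(e,plane(ct,e,z)) for e in ends(P)]);print('  ends side',[(e,plane(cs,e,z)) for e in ends(Q)])
# white disc
g=cv2.cvtColor(T,cv2.COLOR_BGR2HSV);m=cv2.inRange(g,(0,0,150),(180,60,255));m[:,:365]=0;m[:,455:]=0;m[:150]=0;m[240:]=0
cn=max(cv2.findContours(m,cv2.RETR_EXTERNAL,cv2.CHAIN_APPROX_NONE)[0],key=cv2.contourArea)
e=cv2.fitEllipse(cv2.convexHull(cn));print('disc',e,plane(ct,e[0],.07))
for px in [(304,163),(325,221)]: print('pipe',px,plane(ct,px,.05))
a=np.hstack([cv2.resize(T[155:245,280:370],(400,400)),cv2.resize(T[155:245,365:455],(400,400))]);cv2.imwrite('pics/c1.png',a)
E
```

```text
blue 198 107 [320.8182 197.7323] [308.6636 210.2617] tri c (array([ 0.568 , -0.0044,  0.0973]), np.float64(0.002073502819835948)) plane c [ 0.5667 -0.0049  0.1   ]
  ends top [(array([308.5267, 183.6201]), array([0.6092, 0.0303, 0.1   ])), (array([335.8163, 214.9521]), array([ 0.5154, -0.0474,  0.1   ]))]
  ends side [(array([289.4615, 210.9819]), array([0.6059, 0.0302, 0.1   ])), (array([334.4739, 209.2937]), array([ 0.5148, -0.0443,  0.1   ]))]
yel 74 64 [396.1486 200.1081] [355.8125 173.625 ] tri c (array([ 0.556 , -0.2244,  0.0909]), np.float64(0.00026660696745428624)) plane c [ 0.5547 -0.2229  0.1   ]
  ends top [(array([383.385 , 205.8518]), array([ 0.5388, -0.1854,  0.1   ])), (array([409.2033, 194.2334]), array([ 0.571 , -0.2612,  0.1   ]))]
  ends side [(array([353.2754, 184.577 ]), array([ 0.5296, -0.1643,  0.1   ])), (array([358.2038, 163.3023]), array([ 0.5712, -0.2622,  0.1   ]))]
or 39 28 [435.5897 222.2564] [393.6429 167.7143] tri c (array([ 0.4897, -0.34  ,  0.0735]), np.float64(0.0006409383504126898)) plane c [ 0.4898 -0.3391  0.0765]
  ends top [(array([432.4865, 218.6398]), array([ 0.5006, -0.3306,  0.0765])), (array([438.7174, 225.9014]), array([ 0.4789, -0.3476,  0.0765]))]
  ends side [(array([389.433 , 167.9888]), array([ 0.4975, -0.3272,  0.0765])), (array([397.5311, 167.4607]), array([ 0.4788, -0.3443,  0.0765]))]
disc ((411.7183837890625, 195.13931274414062), (72.5376968383789, 75.1982650756836), 151.26609802246094) [ 0.5725 -0.2747  0.07  ]
pipe (304, 163) [0.683  0.0463 0.05  ]
pipe (325, 221) [ 0.5026 -0.0148  0.05  ]
```

View pics/c1.png

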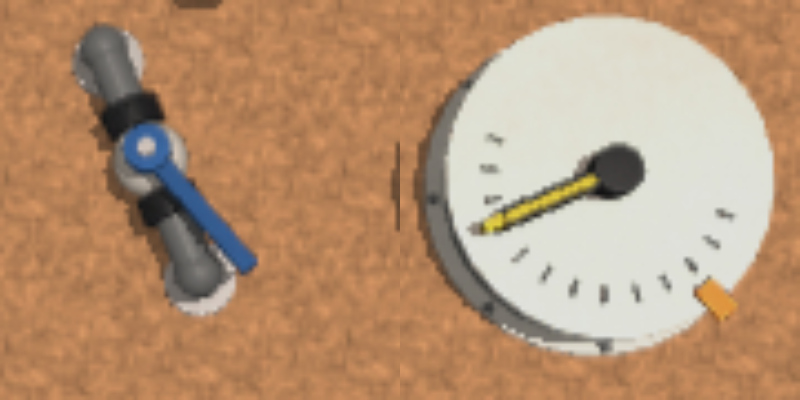

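```bash
cat >> h.py <<'E'
from scipy.spatial.transform import Rotation as Ro
def shifts(W,s=None):
    s=s or read_state();R=Ro.from_rotvec(s['tcp_rot']).as_matrix()
    return [np.round(R.T@(np.array(w)-s['tool_pos']),3).tolist() for w in W]
def arc(hub,r,off,a,z=.086):
    a=np.deg2rad(a);d=np.array([-np.cos(a),-np.sin(a)]);n=np.array([np.sin(a),-np.cos(a)])
    return np.r_[hub+r*d-off*n,z]
E
python3 - <<'E'
from h import *
np.set_printoptions(precision=4,suppress=True)
ct=calibration('top')
hub=plane(ct,(313.1,187.9),.104);tip=plane(ct,(336.3,214.5),.1)
e1,e2=plane(ct,(303.4,164),.064),plane(ct,(325,216.9),.064)
dh=plane(ct,(413.6,193.3),.102);tab=plane(ct,(435.6,222.25),.0765);pt=plane(ct,(383,206),.1)
ang=lambda v:np.rad2deg(np.arctan2(-v[1],-v[0]))
print('hub',hub,'tip',tip,np.linalg.norm((tip-hub)[:2]),ang(tip-hub),'pipe',ang(e2-e1),(e1+e2)/2,np.linalg.norm(e1-e2))
print('dh',dh,'tab',tab,np.linalg.norm((tab-dh)[:2]),ang(tab-dh),'pt',np.linalg.norm((pt-dh)[:2]),ang(pt-dh))
s=read_state();print(Ro.from_rotvec(s['tcp_rot']).as_matrix(),shifts([arc(hub[:2],.085,.042,ang(tip-hub),.23)]))
E
```

```text
hub [0.5955 0.0169 0.104 ] tip [ 0.5167 -0.0488  0.1   ] 0.10259754123320851 39.80112171144558 pipe 20.978867541016896 [0.5952 0.0159 0.064 ] 0.17445866943447588
dh [ 0.5732 -0.2736  0.102 ] tab [ 0.4898 -0.3391  0.0765] 0.10602081288208949 38.15865039673833 pt 0.0958182621489326 -68.7373024237624
[[ 0.925   0.38   -0.0007]
 [ 0.38   -0.925   0.0019]
 [ 0.0001 -0.002  -1.    ]] [[0.464, -0.478, 0.001]]
```

Emit:
step_arm([
  {"fingers":1,"dx":0.058,"dy":-0.06,"dz":0},
  {"fingers":1,"dx":0.1,"dy":-0.1,"dz":0},
  {"fingers":1,"dx":0.14,"dy":-0.145,"dz":0},
  {"fingers":1,"dx":0.18,"dy":-0.186,"dz":0},
  {"fingers":1,"dx":0.22,"dy":-0.227,"dz":0},
  {"fingers":1,"dx":0.26,"dy":-0.268,"dz":0},
  {"fingers":1,"dx":0.3,"dy":-0.31,"dz":0},
  {"fingers":1,"dx":0.34,"dy":-0.35,"dz":0},
])

```text
invalid input
```

Emit:
step_arm([
  {"fingers":1,"dx":0.04,"dy":-0.04,"dz":0},
  {"fingers":1,"dx":0.08,"dy":-0.085,"dz":0},
  {"fingers":1,"dx":0.124,"dy":-0.128,"dz":0},
  {"fingers":1,"dx":0.124,"dy":-0.128,"dz":0},
  {"fingers":1,"dx":0.124,"dy":-0.128,"dz":0},
])

```text
invalid input
```

Run:
```python
from h import *
np.set_printoptions(precision=4,suppress=True)
s=read_state();print(s['time'],s['tool_pos'],s['tcp_rot'],s['width'],s['wrist_force'])
hub=np.array([.5955,.0169])
A=[39.8,48,56,64,72,80,88,95,102,107,111,113];O=np.interp(A,[40,111],[.024,.018])
print(shifts([arc(hub,.085,.042,39.8)],s))
print(shifts([arc(hub,.085,o,a) for a,o in zip(A,O)],dict(s,tool_pos=arc(hub,.085,.042,39.8))))
print(shifts([arc(hub,.085,o,a) for a,o in zip(A[7:],O[7:])],dict(s,tool_pos=arc(hub,.085,O[6],A[6]))))
im,_=read_camera('wrist');cv2.imwrite('pics/w1.png',im)
```

```text
0.1 [ 0.2563 -0.6237  0.2301] [-3.0801 -0.608   0.0005] 0.9957418231548284 [-0.4731  0.1993 -0.5404]
[[0.464, -0.478, 0.145]]
[[0.005, 0.017, -0.0], [0.007, 0.03, -0.0], [0.01, 0.043, -0.0], [0.016, 0.055, -0.0], [0.022, 0.066, -0.0], [0.031, 0.075, -0.0], [0.04, 0.084, -0.0], [0.05, 0.09, -0.0], [0.06, 0.095, -0.0], [0.068, 0.097, -0.0], [0.074, 0.099, -0.0], [0.077, 0.1, -0.0]]
[[0.009, 0.006, -0.0], [0.019, 0.011, -0.0], [0.027, 0.014, -0.0], [0.033, 0.015, -0.0], [0.036, 0.016, -0.0]]
```

View pics/w1.png

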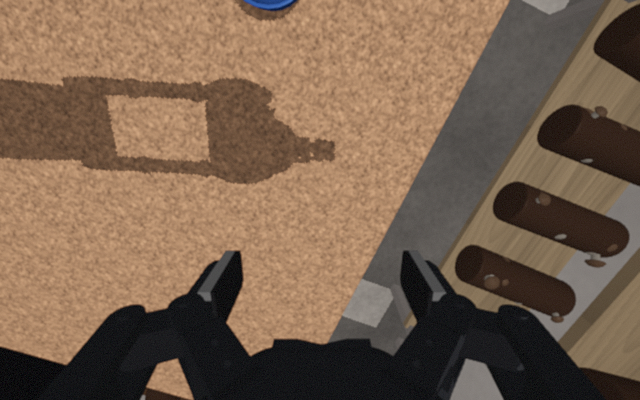

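The arm has not moved: the wrist view still shows the start place, with the gripper open. Both calls were rejected, probably because the rows had no "roll".

Emit:
step_arm([
  {"fingers":1,"dx":0.04,"dy":-0.041,"dz":0,"roll":0},
  {"fingers":1,"dx":0.08,"dy":-0.082,"dz":0,"roll":0},
  {"fingers":1,"dx":0.12,"dy":-0.124,"dz":0,"roll":0},
  {"fingers":1,"dx":0.16,"dy":-0.165,"dz":0,"roll":0},
  {"fingers":1,"dx":0.2,"dy":-0.206,"dz":0,"roll":0},
  {"fingers":1,"dx":0.24,"dy":-0.247,"dz":0,"roll":0},
  {"fingers":1,"dx":0.28,"dy":-0.288,"dz":0,"roll":0},
  {"fingers":1,"dx":0.32,"dy":-0.33,"dz":0,"roll":0},
])

```text
time: 1.15
tool_pos: [0.4273, -0.1957, 0.2312]
tcp_rot: [3.082, 0.608, 0.0]
wrist_force: [1.4, -0.0, 0.2]
width: -0.001
grip_force: 0.0
```

Emit:
step_arm([
  {"fingers":1,"dx":0.04,"dy":-0.04,"dz":0,"roll":0},
  {"fingers":1,"dx":0.08,"dy":-0.082,"dz":0,"roll":0},
  {"fingers":1,"dx":0.12,"dy":-0.124,"dz":0,"roll":0},
  {"fingers":1,"dx":0.144,"dy":-0.148,"dz":0,"roll":0},
  {"fingers":1,"dx":0.144,"dy":-0.148,"dz":0,"roll":0},
  {"fingers":1,"dx":0.144,"dy":-0.148,"dz":0,"roll":0},
])

```text
time: 1.9
tool_pos: [0.5036, -0.0063, 0.231]
tcp_rot: [3.082, 0.609, -0.002]
wrist_force: [-0.0, 0.0, -0.3]
width: -0.002
grip_force: 0.0
```

Run:
```python
from h import *
np.set_printoptions(precision=4,suppress=True)
s=read_state();print(s['time'],s['tool_pos'],s['tcp_rot'],s['width'],s['wrist_force'])
print(shifts([arc(np.array([.5955,.0169]),.085,.042,39.8)],s))
im,_=read_camera('wrist');cv2.imwrite('pics/w2.png',im)
```

```text
1.9 [ 0.5036 -0.0063  0.231 ] [ 3.0816  0.6091 -0.0016] -0.001595063613476085 [-0.0063  0.0219 -0.2773]
[[0.0, -0.001, 0.145]]
```

View pics/w2.png

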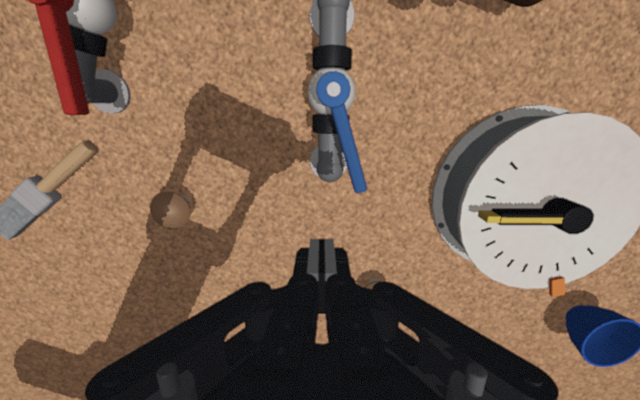

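The wrist view shows the blue hub at (333,90) and its tip at (360,190). The closed fingers stand short of the lever and to its left (clockwise) side, as planned, so I lower them and push.

Emit:
step_arm([
  {"fingers":1,"dx":0,"dy":0,"dz":0.05,"roll":0},
  {"fingers":1,"dx":0,"dy":0,"dz":0.1,"roll":0},
  {"fingers":1,"dx":0,"dy":0,"dz":0.13,"roll":0},
  {"fingers":1,"dx":0,"dy":0,"dz":0.145,"roll":0},
  {"fingers":1,"dx":0,"dy":0,"dz":0.145,"roll":0},
  {"fingers":1,"dx":0,"dy":0,"dz":0.145,"roll":0},
])

```text
time: 2.7
tool_pos: [0.5055, -0.0064, 0.0879]
tcp_rot: [3.082, 0.607, 0.004]
wrist_force: [0.3, -1.1, 0.9]
width: -0.002
grip_force: 0.0
```

Emit:
step_arm([
  {"fingers":1,"dx":0.002,"dy":0.008,"dz":0,"roll":0},
  {"fingers":1,"dx":0.005,"dy":0.017,"dz":0,"roll":0},
  {"fingers":1,"dx":0.007,"dy":0.03,"dz":0,"roll":0},
  {"fingers":1,"dx":0.01,"dy":0.043,"dz":0,"roll":0},
  {"fingers":1,"dx":0.016,"dy":0.055,"dz":0,"roll":0},
  {"fingers":1,"dx":0.022,"dy":0.066,"dz":0,"roll":0},
  {"fingers":1,"dx":0.031,"dy":0.075,"dz":0,"roll":0},
  {"fingers":1,"dx":0.04,"dy":0.084,"dz":0,"roll":0},
])

```text
time: 3.7
tool_pos: [0.5736, -0.0687, 0.0861]
tcp_rot: [-3.082, -0.608, 0.001]
wrist_force: [-1.9, 0.5, -1.3]
width: -0.001
grip_force: 0.8
```

Emit:
step_arm([
  {"fingers":1,"dx":0.005,"dy":0.003,"dz":0,"roll":0},
  {"fingers":1,"dx":0.01,"dy":0.006,"dz":0,"roll":0},
  {"fingers":1,"dx":0.015,"dy":0.009,"dz":0,"roll":0},
  {"fingers":1,"dx":0.02,"dy":0.011,"dz":0,"roll":0},
  {"fingers":1,"dx":0.025,"dy":0.013,"dz":0,"roll":0},
  {"fingers":1,"dx":0.029,"dy":0.014,"dz":0,"roll":0},
  {"fingers":1,"dx":0.033,"dy":0.015,"dz":0,"roll":0},
])

```text
time: 4.58
tool_pos: [0.6095, -0.0697, 0.0863]
tcp_rot: [3.082, 0.609, -0.0]
wrist_force: [-1.8, -0.4, 0.1]
width: -0.001
grip_force: 0.7
```

Run:
```python
from h import *
np.set_printoptions(precision=4,suppress=True)
s=read_state();print(s['time'],s['tool_pos'],s['wrist_force'])
T,_=read_camera('top');S,_=read_camera('side')
cv2.imwrite('pics/c2.png',np.hstack([cv2.resize(T[130:230,270:370],(400,400)),cv2.resize(S[170:270,240:340],(400,400))]))
```

```text
4.575 [ 0.6095 -0.0697  0.0863] [-1.7909 -0.4118  0.0641]
```

View pics/c2.png

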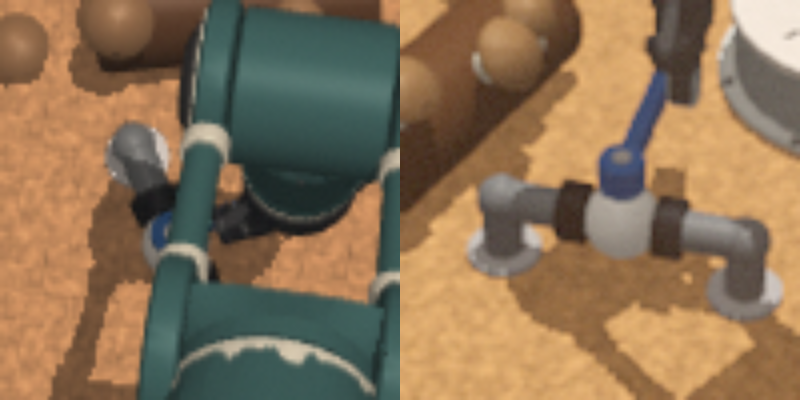

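The side view shows the lever pushed well round, with its hub at (622,165) and the fingers behind it. The force is only 1.8 N, so it isn't on the stop yet, and I creep on until the force rises.

Emit:
step_arm([
  {"fingers":1,"dx":0.002,"dy":0,"dz":0,"roll":0},
  {"fingers":1,"dx":0.004,"dy":0,"dz":0,"roll":0},
  {"fingers":1,"dx":0.004,"dy":0,"dz":0,"roll":0},
  {"fingers":1,"dx":0.004,"dy":0,"dz":0,"roll":0},
])

```text
time: 5.18
tool_pos: [0.6123, -0.0689, 0.0864]
tcp_rot: [3.081, 0.608, -0.002]
wrist_force: [-3.7, -3.7, 2.1]
width: -0.002
grip_force: 2.4
```

Emit:
step_arm([
  {"fingers":1,"dx":0.001,"dy":0,"dz":0,"roll":0},
  {"fingers":1,"dx":0.003,"dy":0,"dz":0,"roll":0},
  {"fingers":1,"dx":0.003,"dy":0,"dz":0,"roll":0},
  {"fingers":1,"dx":0.003,"dy":0,"dz":0,"roll":0},
])

```text
time: 5.68
tool_pos: [0.6126, -0.0688, 0.0862]
tcp_rot: [3.081, 0.609, -0.01]
wrist_force: [-11.0, -6.9, 7.2]
width: -0.002
grip_force: 6.3
```

The stop is felt at about 13 N. Now I back off, rise and check.

Emit:
step_arm([
  {"fingers":1,"dx":-0.01,"dy":0,"dz":0,"roll":0},
  {"fingers":1,"dx":-0.035,"dy":0,"dz":0,"roll":0},
  {"fingers":1,"dx":-0.045,"dy":0,"dz":-0.02,"roll":0},
  {"fingers":1,"dx":-0.045,"dy":0,"dz":-0.07,"roll":0},
  {"fingers":1,"dx":-0.06,"dy":0.04,"dz":-0.11,"roll":0},
  {"fingers":1,"dx":-0.06,"dy":0.085,"dz":-0.11,"roll":0},
  {"fingers":1,"dx":-0.06,"dy":0.11,"dz":-0.11,"roll":0},
  {"fingers":1,"dx":-0.06,"dy":0.11,"dz":-0.11,"roll":0},
])

```text
time: 6.68
tool_pos: [0.6021, -0.1925, 0.1954]
tcp_rot: [-3.082, -0.605, 0.0]
wrist_force: [-0.4, -0.0, 0.5]
width: 0.004
grip_force: 0.0
```

Run:
```python
from h import *
np.set_printoptions(precision=4,suppress=True)
s=read_state();print(s['time'],s['tool_pos'],s['wrist_force'])
S,_=read_camera('side');cs=calibration('side');P,c=blob(S,*BL,(280,180,345,225));print([plane(cs,e,.095) for e in ends(P)],len(P))
W,_=read_camera('wrist')
cv2.imwrite('pics/c3.png',np.hstack([cv2.resize(S[160:260,240:340],(400,400)),cv2.resize(W,(400,400))]))
dh=np.array([.5732,-.2736])
print('start',shifts([arc(dh,.07,.045,-68.7,.2),arc(dh,.07,.045,-68.7,.087)],s))
A=[-68.7,-58,-48,-38,-28,-18,-8,2,10,17,23,28,32]
O=[]
for a in A:
    n=np.array([np.sin(np.deg2rad(a)),-np.cos(np.deg2rad(a))]);O.append(.007+.011*abs(n@[.925,.38])+.0145*abs(n@[.38,-.925]))
W=[arc(dh,.07,o,a,.087) for a,o in zip(A,O)]
print(shifts(W[:7],dict(s,tool_pos=arc(dh,.07,.045,-68.7,.087))),shifts(W[7:],dict(s,tool_pos=W[6])))
```

```text
6.675 [ 0.6021 -0.1925  0.1954] [-0.3546 -0.0153  0.5289]
[array([0.5944, 0.0298, 0.095 ]), array([ 0.6202, -0.0458,  0.095 ])] 87
start [[-0.011, -0.005, -0.005], [-0.011, -0.005, 0.108]]
[[-0.027, -0.0, 0.0], [-0.038, -0.003, 0.0], [-0.049, -0.004, 0.0], [-0.06, -0.003, 0.0], [-0.072, -0.0, 0.0], [-0.083, 0.005, 0.0], [-0.094, 0.012, -0.0]] [[-0.009, 0.01, -0.0], [-0.016, 0.019, -0.0], [-0.02, 0.028, -0.0], [-0.022, 0.036, -0.0], [-0.024, 0.042, -0.0], [-0.025, 0.046, -0.0]]
```

View pics/c3.png

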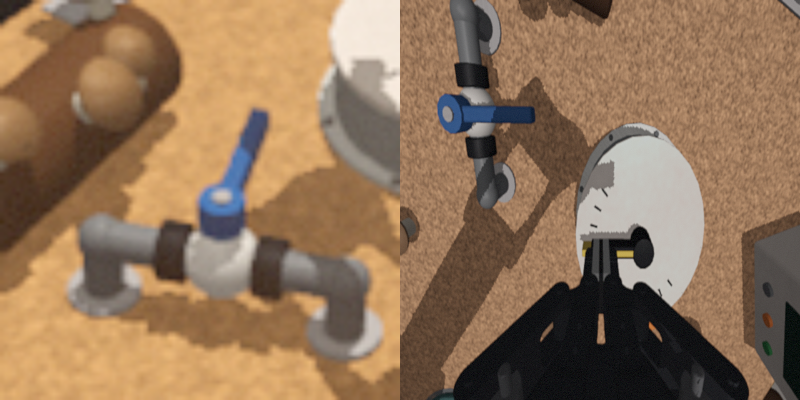

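The side view shows the lever standing square to its pipe, at about 109° against a predicted 110°. Now I lower the fingers on the clockwise side of the pointer and sweep it round, stopping short of the tab.

Emit:
step_arm([
  {"fingers":1,"dx":0,"dy":-0.005,"dz":0.05,"roll":0},
  {"fingers":1,"dx":-0.006,"dy":-0.005,"dz":0.09,"roll":0},
  {"fingers":1,"dx":-0.011,"dy":-0.005,"dz":0.108,"roll":0},
  {"fingers":1,"dx":-0.011,"dy":-0.005,"dz":0.108,"roll":0},
  {"fingers":1,"dx":-0.011,"dy":-0.005,"dz":0.108,"roll":0},
])

```text
time: 7.4
tool_pos: [0.5914, -0.1913, 0.0902]
tcp_rot: [3.081, 0.608, 0.004]
wrist_force: [0.3, -0.9, -0.2]
width: 0.002
grip_force: 0.0
```

Emit:
step_arm([
  {"fingers":1,"dx":-0.015,"dy":0,"dz":0,"roll":0},
  {"fingers":1,"dx":-0.027,"dy":0,"dz":0,"roll":0},
  {"fingers":1,"dx":-0.038,"dy":-0.003,"dz":0,"roll":0},
  {"fingers":1,"dx":-0.049,"dy":-0.004,"dz":0,"roll":0},
  {"fingers":1,"dx":-0.06,"dy":-0.003,"dz":0,"roll":0},
  {"fingers":1,"dx":-0.072,"dy":0,"dz":0,"roll":0},
  {"fingers":1,"dx":-0.083,"dy":0.005,"dz":0,"roll":0},
  {"fingers":1,"dx":-0.094,"dy":0.012,"dz":0,"roll":0},
])

```text
time: 8.4
tool_pos: [0.5066, -0.2383, 0.088]
tcp_rot: [-3.081, -0.608, 0.001]
wrist_force: [2.2, 0.6, -0.4]
width: -0.001
grip_force: 1.1
```

Emit:
step_arm([
  {"fingers":1,"dx":-0.005,"dy":0.005,"dz":0,"roll":0},
  {"fingers":1,"dx":-0.009,"dy":0.01,"dz":0,"roll":0},
  {"fingers":1,"dx":-0.013,"dy":0.015,"dz":0,"roll":0},
  {"fingers":1,"dx":-0.016,"dy":0.02,"dz":0,"roll":0},
  {"fingers":1,"dx":-0.02,"dy":0.028,"dz":0,"roll":0},
  {"fingers":1,"dx":-0.022,"dy":0.034,"dz":0,"roll":0},
  {"fingers":1,"dx":-0.022,"dy":0.034,"dz":0,"roll":0},
])

```text
time: 9.28
tool_pos: [0.4999, -0.2786, 0.0882]
tcp_rot: [3.082, 0.608, -0.001]
wrist_force: [-0.1, -0.3, -0.3]
width: 0.001
grip_force: 0.0
```

Run:
```python
from h import *
np.set_printoptions(precision=4,suppress=True)
s=read_state();print(s['time'],s['tool_pos'],s['wrist_force'])
S,_=read_camera('side');T,_=read_camera('top');cv2.imwrite('pics/s4.png',S);cv2.imwrite('pics/t4.png',T)
cv2.imwrite('pics/c4.png',np.hstack([cv2.resize(T[150:250,360:460],(400,400)),cv2.resize(S[130:230,310:410],(400,400))]))
```

```text
9.275 [ 0.4999 -0.2786  0.0882] [-0.1007 -0.2677 -0.276 ]
```

View pics/c4.png

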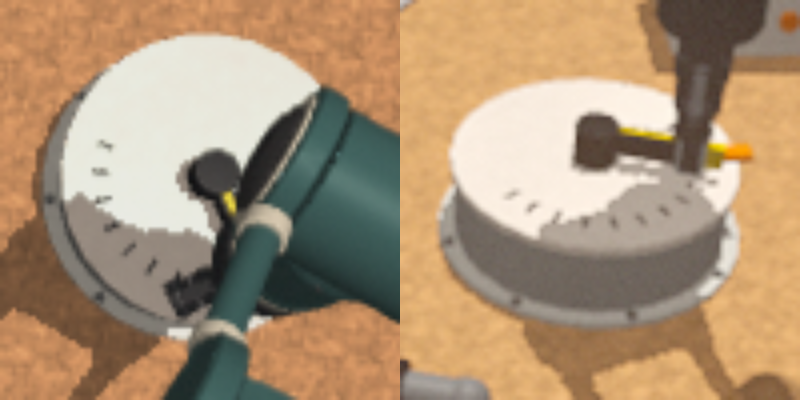

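The pointer is near the tab: the side view has its yellow end at (715,155) and the tab at (738,153). The force is zero, so I measure the angle before pushing further.

Run:
```python
from h import *
np.set_printoptions(precision=4,suppress=True)
S=cv2.imread('pics/s4.png');T=cv2.imread('pics/t4.png');cs=calibration('side');ct=calibration('top');dh=np.array([.5732,-.2736])
ang=lambda p:(np.rad2deg(np.arctan2(-(p[1]-dh[1]),-(p[0]-dh[0]))),np.hypot(*(p[:2]-dh)))
for nm,im,c,bx in (('s',S,cs,(360,150,400,175)),('t',T,ct,(405,190,435,235))):
    m=np.zeros(im.shape[:2],np.uint8);x0,y0,x1,y1=bx
    m[y0:y1,x0:x1]=cv2.inRange(cv2.cvtColor(im,cv2.COLOR_BGR2HSV),(22,130,90),(35,255,255))[y0:y1,x0:x1]
    n,l,st,ce=cv2.connectedComponentsWithStats(m,connectivity=8)
    for k in range(1,n): 
        p=plane(c,ce[k],.1);print(nm,st[k],ce[k],p,ang(p))
```

```text
s [365 162  13   3  19] [370.8421 163.0526] [ 0.5414 -0.2856  0.1   ] (np.float64(20.717303590735742), np.float64(0.034050635809654964))
s [387 166   5   6  22] [388.4545 168.1364] [ 0.4866 -0.2935  0.1   ] (np.float64(12.964906147136983), np.float64(0.08891122393064718))
t [416 198   3   6  14] [417.1429 200.3571] [ 0.5526 -0.2832  0.1   ] (np.float64(25.05238589789487), np.float64(0.022714572892451157))
```

Emit:
step_arm([
  {"fingers":1,"dx":0,"dy":-0.015,"dz":0,"roll":0},
  {"fingers":1,"dx":0,"dy":-0.03,"dz":-0.01,"roll":0},
  {"fingers":1,"dx":0,"dy":-0.03,"dz":-0.06,"roll":0},
  {"fingers":1,"dx":0,"dy":-0.08,"dz":-0.1,"roll":0},
  {"fingers":1,"dx":0,"dy":-0.13,"dz":-0.1,"roll":0},
  {"fingers":1,"dx":0,"dy":-0.15,"dz":-0.1,"roll":0},
  {"fingers":1,"dx":0,"dy":-0.15,"dz":-0.1,"roll":0},
])

```text
time: 10.25
tool_pos: [0.4423, -0.1377, 0.1884]
tcp_rot: [3.081, 0.612, 0.0]
wrist_force: [-0.0, 0.1, 0.1]
width: 0.0
grip_force: 0.0
```

```bash
cat > m.py <<'E'
from h import *
np.set_printoptions(precision=4,suppress=True)
s=read_state();print(s['time'],s['tool_pos'],s['wrist_force'])
T,_=read_camera('top');ct=calibration('top');S,_=read_camera('side');cs=calibration('side');dh=np.array([.5732,-.2736])
ang=lambda p:(np.rad2deg(np.arctan2(-(p[1]-dh[1]),-(p[0]-dh[0]))),np.hypot(*(p[:2]-dh)))
for nm,im,c,by,bo in (('t',T,ct,(405,190,446,232),(405,210,446,235)),('s',S,cs,(345,150,402,185),(380,155,405,180))):
  try:
    P,cc=blob(im,*YE,by);E=[plane(c,e,.1) for e in ends(P)];O,oc=blob(im,*OR,bo)
    p=plane(c,cc,.1);o=plane(c,oc,.0765);d=max(E,key=lambda e:ang(e)[1])-min(E,key=lambda e:ang(e)[1])
    print(nm,len(P),'ptr centre',p,ang(p),'dir',np.rad2deg(np.arctan2(-d[1],-d[0])),'ends',[ang(e) for e in E],'tab',len(O),o,ang(o))
  except Exception as x: print(nm,x)
import sys
cv2.imwrite(sys.argv[1],np.hstack([cv2.resize(T[150:250,360:460],(400,400)),cv2.resize(S[130:230,310:410],(400,400))]))
E
python3 m.py pics/c5.png
```

```text
10.25 [ 0.4423 -0.1377  0.1884] [-0.0266  0.1203  0.1168]
t 52 ptr centre [ 0.534  -0.2904  0.1   ] (np.float64(23.176988385344856), np.float64(0.042677110814904225)) dir 19.561670045011603 ends [(np.float64(30.751820482789096), np.float64(0.013867142695664981)), (np.float64(21.672831717115756), np.float64(0.07305252265398664))] tab 36 [ 0.4898 -0.34    0.0765] (np.float64(38.52512935171289), np.float64(0.10662495119410141))
s 24 ptr centre [ 0.4876 -0.2942  0.1   ] (np.float64(13.515325757539383), np.float64(0.08807654288956444)) dir -66.49621694117171 ends [(np.float64(2.016181982858894), np.float64(0.09322067325214549)), (np.float64(24.073060793597033), np.float64(0.08674582526306922))] tab 25 [ 0.4863 -0.3377  0.0765] (np.float64(36.39451552315757), np.float64(0.10796264528518337))
```

View pics/c5.png

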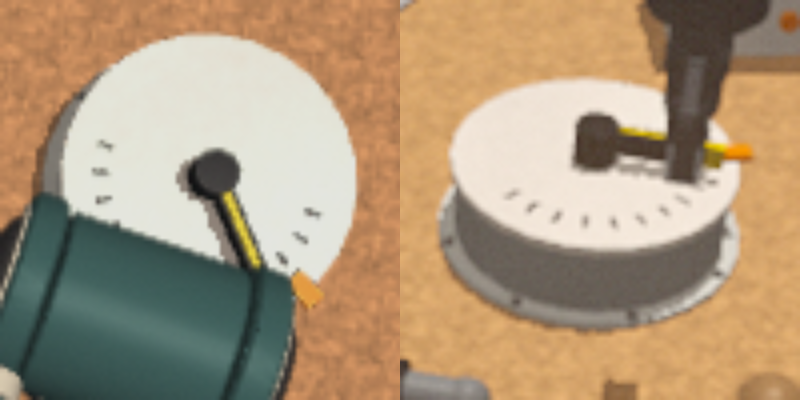

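The top view shows the pointer at about 22° and the tab at about 38°, so the finger offset model holds (about 23 mm). I return and push the remaining 15° slowly.

Run:
```python
from h import *
s=read_state();dh=np.array([.5732,-.2736])
st=arc(dh,.07,.04,22,.088)
print(shifts([np.r_[st[:2],.188],st],s))
print(shifts([arc(dh,.07,o,a,.088) for a,o in ((20,.0235),(25,.0235),(29,.0235),(33,.0235),(37,.0235))],dict(s,tool_pos=st)))
```

```text
[[-0.001, 0.133, 0.0], [-0.001, 0.133, 0.1]]
[[0.001, 0.014, 0.0], [-0.001, 0.02, 0.0], [-0.003, 0.025, 0.0], [-0.003, 0.03, 0.0], [-0.004, 0.035, 0.0]]
```

Emit:
step_arm([
  {"fingers":1,"dx":0,"dy":0.05,"dz":0,"roll":0},
  {"fingers":1,"dx":0,"dy":0.1,"dz":0,"roll":0},
  {"fingers":1,"dx":0,"dy":0.13,"dz":0.01,"roll":0},
  {"fingers":1,"dx":0,"dy":0.132,"dz":0.06,"roll":0},
  {"fingers":1,"dx":0,"dy":0.132,"dz":0.09,"roll":0},
  {"fingers":1,"dx":0,"dy":0.132,"dz":0.1,"roll":0},
  {"fingers":1,"dx":0,"dy":0.132,"dz":0.1,"roll":0},
])

```text
time: 11.22
tool_pos: [0.493, -0.2617, 0.0876]
tcp_rot: [-3.081, -0.607, 0.002]
wrist_force: [-0.4, -0.3, 0.2]
width: 0.001
grip_force: 0.0
```

Emit:
step_arm([
  {"fingers":1,"dx":0.001,"dy":0.012,"dz":0,"roll":0},
  {"fingers":1,"dx":0,"dy":0.017,"dz":0,"roll":0},
  {"fingers":1,"dx":-0.001,"dy":0.021,"dz":0,"roll":0},
  {"fingers":1,"dx":-0.002,"dy":0.025,"dz":0,"roll":0},
  {"fingers":1,"dx":-0.003,"dy":0.029,"dz":0,"roll":0},
  {"fingers":1,"dx":-0.004,"dy":0.032,"dz":0,"roll":0},
  {"fingers":1,"dx":-0.004,"dy":0.035,"dz":0,"roll":0},
  {"fingers":1,"dx":-0.004,"dy":0.035,"dz":0,"roll":0},
])

```text
time: 12.22
tool_pos: [0.5026, -0.2952, 0.088]
tcp_rot: [-3.082, -0.608, 0.001]
wrist_force: [-0.2, 0.7, 0.1]
width: -0.001
grip_force: 0.5
```

Emit:
step_arm([
  {"fingers":1,"dx":0,"dy":0,"dz":0,"roll":0},
  {"fingers":1,"dx":0,"dy":-0.015,"dz":0,"roll":0},
  {"fingers":1,"dx":0,"dy":-0.04,"dz":-0.01,"roll":0},
  {"fingers":1,"dx":0,"dy":-0.06,"dz":-0.06,"roll":0},
  {"fingers":1,"dx":0,"dy":-0.12,"dz":-0.1,"roll":0},
  {"fingers":1,"dx":0,"dy":-0.18,"dz":-0.1,"roll":0},
  {"fingers":1,"dx":0,"dy":-0.23,"dz":-0.1,"roll":0},
  {"fingers":1,"dx":0,"dy":-0.23,"dz":-0.1,"roll":0},
])

```text
time: 13.22
tool_pos: [0.4133, -0.0792, 0.188]
tcp_rot: [-3.08, -0.615, -0.0]
wrist_force: [-0.7, 0.2, -0.3]
width: 0.002
grip_force: 0.0
```

```bash
python3 m.py pics/c6.png
```

```text
13.225 [ 0.4133 -0.0792  0.188 ] [-0.7283  0.2154 -0.3396]
t 74 ptr centre [ 0.5283 -0.3057  0.1   ] (np.float64(35.5575135396255), np.float64(0.055169964570879464)) dir 32.11300089814315 ends [(np.float64(46.608697949833044), np.float64(0.013242711381607887)), (np.float64(34.11560625102059), np.float64(0.09485628455227328))] tab 35 [ 0.4894 -0.3396  0.0765] (np.float64(38.193573508507036), np.float64(0.10668563950611551))
s 20 ptr centre [ 0.5486 -0.2904  0.1   ] (np.float64(34.281808942634704), np.float64(0.02977635965892824)) dir 36.250338367092496 ends [(np.float64(32.273384533635245), np.float64(0.01474776820542258)), (np.float64(34.94289068355906), np.float64(0.04482718200950709))] tab 29 [ 0.4876 -0.3366  0.0765] (np.float64(36.354855443306306), np.float64(0.10623371740722051))
```

View pics/c6.png

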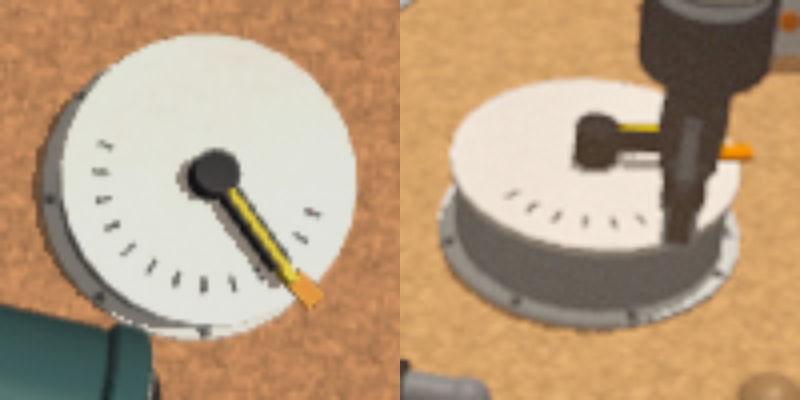

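The top view shows the pointer about 3–4° short of the tab: its tip is at (297,282) and the tab's centre at (308,291). It needs a last nudge of about 4 mm at the finger.

Emit:
step_arm([
  {"fingers":1,"dx":0,"dy":0.05,"dz":0,"roll":0},
  {"fingers":1,"dx":0,"dy":0.11,"dz":0,"roll":0},
  {"fingers":1,"dx":0,"dy":0.17,"dz":0,"roll":0},
  {"fingers":1,"dx":0,"dy":0.2,"dz":0.03,"roll":0},
  {"fingers":1,"dx":0,"dy":0.205,"dz":0.08,"roll":0},
  {"fingers":1,"dx":0,"dy":0.205,"dz":0.1,"roll":0},
  {"fingers":1,"dx":0,"dy":0.205,"dz":0.1,"roll":0},
])

```text
time: 14.2
tool_pos: [0.4914, -0.2724, 0.0854]
tcp_rot: [-3.079, -0.605, 0.007]
wrist_force: [-0.8, 0.9, 0.2]
width: 0.004
grip_force: 0.0
```

Emit:
step_arm([
  {"fingers":1,"dx":0,"dy":0.01,"dz":0,"roll":0},
  {"fingers":1,"dx":0,"dy":0.02,"dz":0,"roll":0},
  {"fingers":1,"dx":0,"dy":0.024,"dz":0,"roll":0},
  {"fingers":1,"dx":0,"dy":0.026,"dz":0,"roll":0},
  {"fingers":1,"dx":0,"dy":0.028,"dz":0,"roll":0},
  {"fingers":1,"dx":0,"dy":0.029,"dz":0,"roll":0},
  {"fingers":1,"dx":0,"dy":0.029,"dz":0,"roll":0},
  {"fingers":1,"dx":0,"dy":0.029,"dz":0,"roll":0},
])

```text
time: 15.2
tool_pos: [0.504, -0.2986, 0.0879]
tcp_rot: [-3.082, -0.609, 0.001]
wrist_force: [0.2, 1.2, 1.0]
width: 0.001
grip_force: 0.6
```

Emit:
step_arm([
  {"fingers":1,"dx":0,"dy":0,"dz":0,"roll":0},
  {"fingers":1,"dx":0,"dy":-0.015,"dz":0,"roll":0},
  {"fingers":1,"dx":0,"dy":-0.04,"dz":-0.01,"roll":0},
  {"fingers":1,"dx":0,"dy":-0.06,"dz":-0.06,"roll":0},
  {"fingers":1,"dx":0,"dy":-0.12,"dz":-0.1,"roll":0},
  {"fingers":1,"dx":0,"dy":-0.18,"dz":-0.1,"roll":0},
  {"fingers":1,"dx":0,"dy":-0.23,"dz":-0.1,"roll":0},
  {"fingers":1,"dx":0,"dy":-0.23,"dz":-0.1,"roll":0},
])

```text
time: 16.2
tool_pos: [0.4148, -0.0829, 0.1879]
tcp_rot: [-3.08, -0.615, 0.0]
wrist_force: [-0.1, -1.2, 0.4]
width: -0.0
grip_force: 0.0
```

```bash
python3 m.py pics/c7.png
python3 - <<'E'
import cv2,numpy as np
from h import *
T,_=read_camera('top');cv2.imwrite('pics/c8.png',np.hstack([cv2.resize(T[185:235,400:450],(400,400),interpolation=0),cv2.resize(T[150:240,280:370],(400,400))]))
E
```

```text
16.2 [ 0.4148 -0.0829  0.1879] [-0.0986 -1.2106  0.4482]
t 75 ptr centre [ 0.5292 -0.3082  0.1   ] (np.float64(38.15826432331102), np.float64(0.055993925062508526)) dir 34.5538970028023 ends [(np.float64(49.81933642692262), np.float64(0.01336970918067251)), (np.float64(36.6781055433209), np.float64(0.09496930430780236))] tab 34 [ 0.4892 -0.3395  0.0765] (np.float64(38.14264386339522), np.float64(0.10676404235932674))
s 10 ptr centre [ 0.5499 -0.2927  0.1   ] (np.float64(39.29594687707984), np.float64(0.030116760350887235)) dir 36.253719254841144 ends [(np.float64(42.334005217855925), np.float64(0.01508993332270884)), (np.float64(38.28102918521095), np.float64(0.04518209349052364))] tab 30 [ 0.4881 -0.3366  0.0765] (np.float64(36.5109850090193), np.float64(0.10589832050801923))
```

View pics/c8.png

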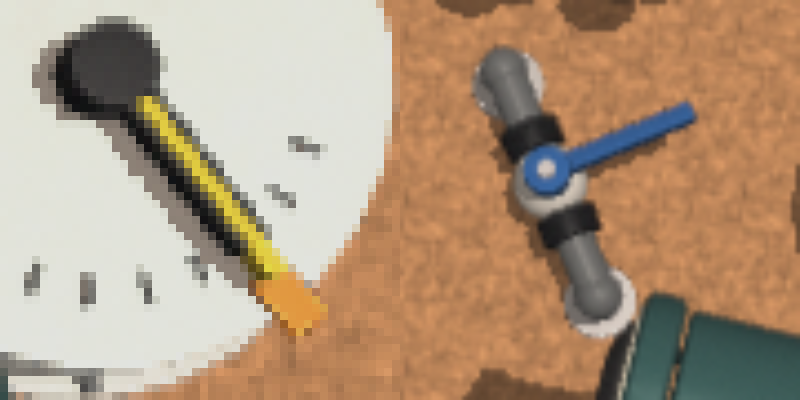

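The lever is square to its pipe, and the pointer overlaps the tab. By ray-casting, the tip is about 4 mm short of the mark, so I add one more 2 mm nudge for margin.

Emit:
step_arm([
  {"fingers":1,"dx":0,"dy":0.05,"dz":0,"roll":0},
  {"fingers":1,"dx":0,"dy":0.11,"dz":0,"roll":0},
  {"fingers":1,"dx":0,"dy":0.17,"dz":0,"roll":0},
  {"fingers":1,"dx":0,"dy":0.2,"dz":0.03,"roll":0},
  {"fingers":1,"dx":0,"dy":0.205,"dz":0.08,"roll":0},
  {"fingers":1,"dx":0,"dy":0.205,"dz":0.1,"roll":0},
  {"fingers":1,"dx":0,"dy":0.205,"dz":0.1,"roll":0},
])

```text
time: 17.23
tool_pos: [0.4928, -0.2761, 0.0852]
tcp_rot: [-3.079, -0.604, 0.007]
wrist_force: [-0.3, -0.2, -0.0]
width: 0.0
grip_force: 0.0
```

Emit:
step_arm([
  {"fingers":1,"dx":0,"dy":0.01,"dz":0,"roll":0},
  {"fingers":1,"dx":0,"dy":0.018,"dz":0,"roll":0},
  {"fingers":1,"dx":0,"dy":0.022,"dz":0,"roll":0},
  {"fingers":1,"dx":0,"dy":0.024,"dz":0,"roll":0},
  {"fingers":1,"dx":0,"dy":0.026,"dz":0,"roll":0},
  {"fingers":1,"dx":0,"dy":0.027,"dz":0,"roll":0},
  {"fingers":1,"dx":0,"dy":0.027,"dz":0,"roll":0},
  {"fingers":1,"dx":0,"dy":0.027,"dz":0,"roll":0},
])

```text
time: 18.23
tool_pos: [0.5049, -0.3003, 0.0881]
tcp_rot: [-3.082, -0.609, 0.001]
wrist_force: [-0.3, 0.2, 0.5]
width: 0.002
grip_force: 0.7
```

Emit:
step_arm([
  {"fingers":1,"dx":0,"dy":0,"dz":0,"roll":0},
  {"fingers":1,"dx":0,"dy":-0.015,"dz":0,"roll":0},
  {"fingers":1,"dx":0,"dy":-0.04,"dz":-0.01,"roll":0},
  {"fingers":1,"dx":0,"dy":-0.06,"dz":-0.06,"roll":0},
  {"fingers":1,"dx":0,"dy":-0.12,"dz":-0.1,"roll":0},
  {"fingers":1,"dx":0,"dy":-0.18,"dz":-0.1,"roll":0},
  {"fingers":1,"dx":0,"dy":-0.23,"dz":-0.1,"roll":0},
  {"fingers":1,"dx":0,"dy":-0.23,"dz":-0.1,"roll":0},
])

```text
time: 19.23
tool_pos: [0.4156, -0.0848, 0.1879]
tcp_rot: [-3.08, -0.615, 0.0]
wrist_force: [-0.1, -0.3, -1.0]
width: -0.002
grip_force: 0.0
```

```bash
python3 m.py pics/c9.png
```

```text
19.225 [ 0.4156 -0.0848  0.1879] [-0.1481 -0.3204 -0.9891]
t 74 ptr centre [ 0.5306 -0.3091  0.1   ] (np.float64(39.766758990171155), np.float64(0.055481610972385895)) dir 35.88137023018839 ends [(np.float64(52.096762745128395), np.float64(0.013462737606981003)), (np.float64(38.16080008684373), np.float64(0.09452269563856366))] tab 38 [ 0.4894 -0.3394  0.0765] (np.float64(38.152891412897006), np.float64(0.10650357589212596))
s 10 ptr centre [ 0.5499 -0.2927  0.1   ] (np.float64(39.29594687707984), np.float64(0.030116760350887235)) dir 36.253719254841144 ends [(np.float64(42.334005217855925), np.float64(0.01508993332270884)), (np.float64(38.28102918521095), np.float64(0.04518209349052364))] tab 30 [ 0.4881 -0.3366  0.0765] (np.float64(36.5109850090193), np.float64(0.10589832050801923))
```

The tip now reads 38.16° and the tab 38.15°, the arm is clear, and the lever is shut, so I hand in.

```bash
python3 -c "
from workcell import *
print(finish_job())"
```

```text
the job is handed in; nothing more can be done
None
```

I handed the job in with the blue mist lever pushed against its shut stop and the pointer tip measured at the orange tab (38.16° against 38.15°); the arm was clear, and the hand-in returned no verdict.

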